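# Lock the shaft on the rebuild stand

### The arm

A 6-joint arm with a two-finger parallel gripper is mounted at the origin on the work surface. World frame = base frame: x ahead of the robot, y to its left, z up, the work surface at z = 0. Lengths are in m, angles in rad, forces in N, time in s.
With the tool pointing down it reaches from about 0.35 to 0.975 m from the base axis. Payload 4.9 kg.
Tool frame: the origin (TCP) lies midway between the tips of the shut fingers; the grasp point (between the pads) lies 19 mm behind it; z points along the fingers, y is the line along which they close (so a half turn about z gives the same grasp; the last joint's range is limited). The gripper opens to 85 mm and grips with 20 to 120 N. Pads are 22 mm wide; open, the fingers measure 114 mm over their backs; the gripper's body (76 mm by 85 mm) begins 54 mm behind the grasp point. The pads swing forward as they close: fully open they stand 13 mm farther back than shut.
Start: joints at [1.062, 0.053, 1.613, -0, 1.476, -0.119], TCP at [0.237, 0.578, 0.201] pointing down, gripper open.
Joint ranges: [-3.01, 3.01], [-1.01, 2.22], [0.06, 2.58], [-1.02, 4.17], [0.09, 2.62], [-3.14, 3.14]. Speed limits (rad/s): [2.57, 2.57, 3.14, 3.14, 3.14, 3.14].

### API

Orientations are given as a rotation vector (axis times angle).
In Python, from station import ctrl gives the robot as it stands.
- The arm moves only by the shell command python3 -m handwheel 'ROWS' [FORCE]. ROWS is JSON, a list of rows, each an object with "gripper": the gripper command: -1 is fully open, 1 is shut, values between are in proportion; "offset": the shift along the tool's x, y, z in mm, a list of three; "rotation": the turn, a rotation vector about the tool's x, y, z in rad, a list of three. A call has exactly 8 rows; each row is the pose to reach, as a shift and turn from the pose commanded when the call began, along the tool's axes at that moment; what a row does not reach only later rows make up. A row lasts 1/8 s, in which the tool goes at most 62.5 mm and 10.7 degrees, less where a joint would pass 70% of its speed; a pose out of reach is approached as far as the arm can. A call with a gripper value outside its range is refused whole. The fingers move at their own pace and stop on an object; FORCE is the grip in N (left out, the last holds). Time passes only in rows, so rows that repeat a pose let the fingers close, or fill a call up. It gives the time, the measured TCP pose, the force, the opening and the grip force at its end, in the units of the state.
- ctrl.get_obs(): the state, without advancing time (a new reading comes with each control period).
- ctrl.get_image(name): name is "scene" or "top"; returns a dict with "image" (480x640x3 uint8, red, green, blue), "fovy" (degrees; the focal length in pixels is half the picture's height over the tangent of half this angle, whatever the lens; pixels are square), "cx", "cy" (the principal point, pixels), "xyz" and "attitude" of the camera in the world. Camera axes: x right, y up, looking along -z (the intrinsics and any distortion apply to the point x, -y, -z); pixel columns grow to the right and rows downward; lengths in m; the calibration is good to about 2 mm. A picture is of the moment at which its call begins. There is no depth.
- ctrl.finish_job(): hands the job in; it is judged then, once.
The state is a dict: "t": time; "q": joint angles; "dq": joint speeds; "effort": joint torques, N m; "tool_pos": TCP position; "tool_rot": TCP orientation; "contact_force": force on the tool from outside, world axes, zero at the start; "wrist_torque": the same for the moment, N m; "opening": finger opening in m; "grip_force": force on a finger pad.
Only numpy, scipy, OpenCV 4.12 (cv2) and the standard library are available. Lean on these libraries where they do the work, as an engineer would, in place of code of your own. Each camera call takes 0.05 s, during which the arm holds its last target. There are 200 camera calls.

### The job

Lock the gearbox shaft on the rebuild stand: with the outside of the fingers push one of the slotted disc's two upright pegs round until the slot lines up with the lock bar, then push the bar's upright tab so that the bar slides right through the slot and is fully home, its tab up against the guide. Only push: do not grip or lift the bar or anything else, leave all the other parts and tools where they are, and take the hand away at the end.

Things in the scene. Friction and masses are not known exactly. Their poses are not given: they have to be found in the camera images.
- stand: Fixed steel stand, base plate 340 x 160 x 12 mm (x -245..95, y -80..80 mm). Origin: on the bench surface, under the disc's axis; z up; x is the direction in which the bar is pushed, from its tab towards the disc. On the x axis, x = -235..-95 mm, a bed (top at 60 mm) with low side rails (top at 70 mm) carries the bar, with 1.5 mm of play each side.
- guide (a point): Middle of the rear edge (where the tab stops) of the bar's guide, a bridge over the bar: in the stand's frame x = -95..-60 mm, 39 mm wide, top at 82 mm. This point lies on its top at x = -95 mm.
- keeper (a point): Point midway between the tops of the two keeper posts beyond the disc (x = 53..75 mm in the stand's frame, tops at 82 mm, 24 mm gap), between which the bar's nose ends.
- disc (a joint): Angle of the slotted disc about its vertical axis, rad, positive anticlockwise from above, no stops; starts at 0.55 to 2.6. At 0 or any multiple of pi the slot is in line with the bar (it goes right across, so either way round will do). It stays where it is left; friction 0.12 N m, about 4 N at a peg. Beyond about 0.1 rad off line the disc blocks the bar; within that, rounded corners pull it in.
- disc_hub (a point): Centre of the disc's top face, on its axis, 74 mm above the bench. Frame: z up, x along the slot. Steel disc 96 mm across, with an open-topped slot 22 mm wide and 14.5 mm deep right across it.
- disc_peg_a (a point): Centre of the top of one upright peg of the disc: steel, 14 mm diameter, 44 mm tall (74 to 118 mm above the bench), 34 mm from the disc's axis, at a right angle to the slot (on the disc's +y side).
- disc_peg_b (a point): Centre of the top of the other peg, the same, on the disc's -y side.
- bar: Loose steel lock bar lying in its guide, 170 long x 16 wide x 12 mm high, 0.25 to 0.5 kg, slides with 2 to 5 N. Origin: centre of its underside, half-way along (60 mm above the bench); x towards its rounded nose. It starts with this origin at x = -156..-141 mm in the stand's frame and is home at x = -18 mm, when its tab meets the guide.
- bar_tab (a point): Centre of the rear face of the bar's upright tab, the face to push on (towards the bar's x). The tab stands on the bar's tail: a plate 36 wide x 8 thick x 40 mm tall, from 72 to 112 mm above the bench; this point is 92 mm above the bench, 85 mm behind the bar's origin.
- bar_nose (a point): Tip of the bar's rounded nose, half-way up. Home: x = +67 mm in the stand's frame, between the keeper posts.
- socket: Bystander: steel wrench socket, 28 mm across, 40 mm tall, standing on the stand's base plate. Origin at its underside.
- bolt: Bystander: bolt standing on its 30 mm head, 45 mm tall, on the base plate. Origin at its underside.
- spacer: Bystander: brass ring 36 mm across, 15 mm high, on the base plate. Origin at its underside.
- wrench: Bystander: open-ended wrench, 200 mm long, lying on the bench in front of the stand. Origin at its underside, mid-length.
- oil_can: Bystander: can 66 mm across, 80 mm tall, on the bench beyond the stand. Origin at its underside.
- turbo: Bystander: turbocharger, about 100 mm wide, 95 mm tall, on the left of the bench. Origin at its underside.
- screwdriver: Bystander: screwdriver, 210 mm long, lying on the right of the bench. Origin at its underside, mid-length.
- spring: Bystander: coil spring 48 mm across, 100 mm tall, standing on the right of the bench. Origin at its underside.
Things that resemble listed ones, but are neither listed nor needed, are in the scene too. Of the things that look like the bar, the largest one is meant.

How it is judged:
On the way, in this order (a step that is already met when the one before it is completed fails the run):
1. the disc is turned until its slot lines up with the bar (within 0.25 rad), the bar still short of the disc (angle between the x axis of disc_hub and the x axis of stand, either way round below 0.25 rad and x of bar_nose in the frame of stand below -0.044 m).
2. the bar is pushed through the slot, fully home (x of bar_nose in the frame of stand above 0.062 m), for 0.1 s.
At the end, for the whole second after the job is handed in: The bar lies level in its guide with its nose between the keeper posts, within 5 mm of fully home (tab against the guide), sideways within 6 mm, through the slot of the disc (slot within 0.12 rad of the bar line), and at rest (x of bar_nose in the frame of stand above 0.062 m and y of bar_nose in the frame of stand between -0.006 and 0.006 m and z of bar_nose in the frame of stand between 0.058 and 0.072 m and angle between the x axis of disc_hub and the x axis of stand, either way round below 0.12 rad and linear speed of bar below 0.01 m/s and angle between bar's own z axis and vertical below 0.06 rad); the robot touches nothing.
It fails at once if the bar is lifted (8 mm) or tilted (0.15 rad) (z of bar in the frame of stand above 0.068 m or angle between bar's own z axis and vertical above 0.15 rad).
It fails at once if a part standing on the base plate is moved by more than 25 mm, tipped or lifted (distance of any of socket, bolt, spacer from where it was at the start of the episode above 0.025 m or angle between any of socket, bolt, spacer's own z axis and vertical above 0.4 rad).
It fails at once if the wrench or the oil can is moved by more than 25 mm, tipped or lifted (distance of any of wrench, oil_can from where it was at the start of the episode above 0.025 m or angle between any of wrench, oil_can's own z axis and vertical above 0.4 rad).
It fails at once if another part or tool on the bench is moved by more than 25 mm, tipped or lifted (distance of any of turbo, screwdriver, spring from where it was at the start of the episode above 0.025 m or angle between any of turbo, spring's own z axis and vertical above 0.4 rad).
It also fails if it takes over 51 s, if anything falls off the work surface, if the arm or the gripper's body presses on something with over 40 N, if the wrist force passes 120 N, or if a joint passes its speed limit or range.

## Working session

There is one attempt and no reset: what is moved stays moved. The work goes in short steps, Python scripts to look and compute and a shell command to move; the robot and the scene stay as the last step left them, time stands still between calls to the robot, and variables do not carry over. Pictures are saved under pics/ and viewed, at most 10 in all, crops included, and the job is handed in when it is done.

```bash
ls; mkdir -p pics; python3 - <<'E'
from station import ctrl
import cv2
o=ctrl.get_obs();print({k:o[k] for k in('t','tool_pos','tool_rot','opening')})
for n in('scene','top'):
    d=ctrl.get_image(n);cv2.imwrite(f'pics/{n}0.png',d['image'][:,:,::-1]);print({k:v for k,v in d.items() if k!='image'})
E
```

```text
pics
{'t': 0.0, 'tool_pos': array([0.23714255, 0.57749953, 0.20002499]), 'tool_rot': array([-0.60827691, -3.0814522 ,  0.00316729]), 'opening': 0.08546485873083884}
{'fovy': 57.092424983230984, 'cx': 316.7131881412245, 'cy': 240.03783360859597, 'xyz': array([ 1.0487974 , -0.63886287,  0.73725133]), 'attitude': array([0.87555668, 0.34074477, 0.66838472])}
{'fovy': 48.030990497689075, 'cx': 316.2784385024572, 'cy': 242.12145776910518, 'xyz': array([4.44122714e-01, 8.61464409e-04, 1.34478017e+00]), 'attitude': array([ 0.03335994, -0.04513369, -1.56665328])}
```

View pics/scene0.png

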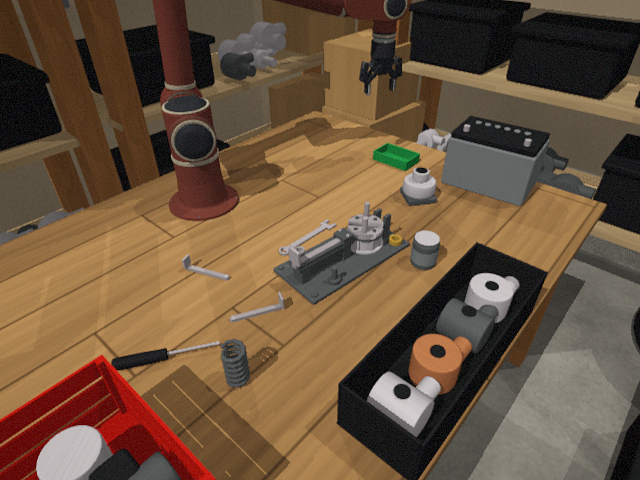

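View pics/top0.png

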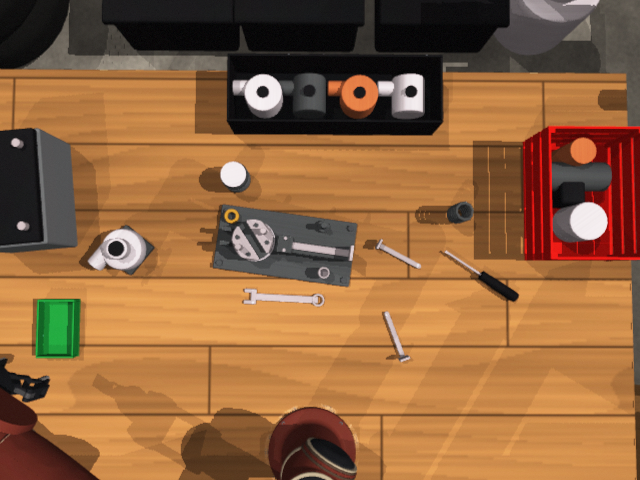

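```bash
python3 - <<'E'
import cv2,numpy as np
a=cv2.imread('pics/top0.png')[195:295,200:365];b=cv2.imread('pics/scene0.png')[190:310,265:425]
cv2.imwrite('pics/c1.png',cv2.resize(a,None,fx=4.8,fy=4.8,interpolation=cv2.INTER_CUBIC))
cv2.imwrite('pics/c2.png',cv2.resize(b,None,fx=5,fy=5,interpolation=cv2.INTER_CUBIC))
E
```

```text
(no output)
```

View pics/c1.png

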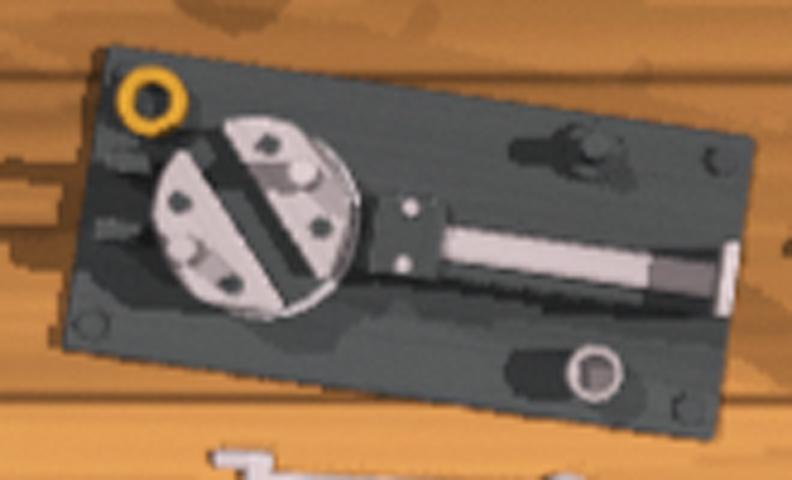

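View pics/c2.png

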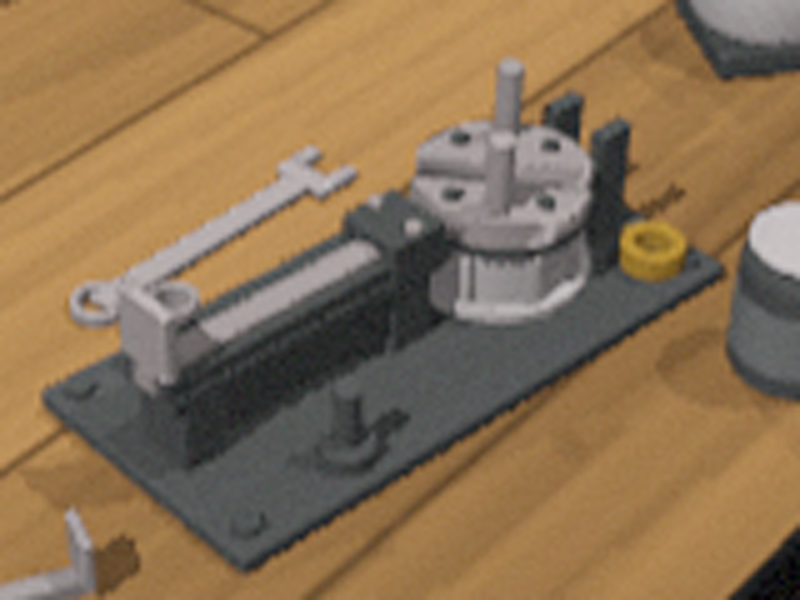

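```bash
cat > h.py <<'E'
import numpy as np, cv2
from scipy.spatial.transform import Rotation as R
from station import ctrl
def ray(d,p,z):
    f=240/np.tan(np.radians(d['fovy']/2))
    v=R.from_rotvec(d['attitude']).apply([(p[0]-d['cx'])/f,-(p[1]-d['cy'])/f,-1])
    c=d['xyz'];return c+v*(z-c[2])/v[2]
def crop(p,s,x0,y0): return np.array([(p[0]+.5)/s-.5+x0,(p[1]+.5)/s-.5+y0])
E
cat > m.py <<'E'
from h import *
d=ctrl.get_image('top');e=ctrl.get_image('scene')
T=lambda p,z:ray(d,crop(p,4.8,200,195),z)[:2]
S=lambda p,z:ray(e,crop(p,5,265,190),z)[:2]
I=np.array([T(p,.012) for p in[(107,48),(755,135),(715,440),(65,348)]])
M=np.array([(95,-80),(-245,-80),(-245,80),(95,80)])/1e3
mi,mm=I.mean(0),M.mean(0);a=M-mm;b=I-mi
th=np.arctan2((a[:,0]*b[:,1]-a[:,1]*b[:,0]).sum(),(a*b).sum())
r=np.array([[np.cos(th),-np.sin(th)],[np.sin(th),np.cos(th)]]);o=mi-r@mm
print('th',th,'o',o,'res mm',((I-(M@r.T+o))*1e3).round(1).tolist())
np.savez('st.npz',r=r,o=o,th=th)
def P(n,w):print(n,w.round(4),'stand mm',((w-o)@r*1e3).round(1))
for n,p in(('pegA?',(302,175)),('pegB?',(184,248))):P(n+' top',T(p,.118))
for n,p in(('peg far',(510,66)),('peg near',(501,139))):P(n+' scene',S(p,.118))
P('tab edge1',T((740,243),.112));P('tab edge2',T((729,316),.112))
P('bolt top',T((600,143),.057));P('socket top',T((595,373),.052));P('spacer',T((152,101),.027))
P('sc corner near',S((245,570),.012));P('sc corner R',S((722,270),.012));P('sc corner L',S((42,400),.012))
print('tab scene: top edges');[P('t',S(p,.112)) for p in((120,287),(165,342))]
E
python3 m.py
```

```text
th 1.4384795482954735 o [0.51307961 0.14238271] res mm [[-1.7, -0.3], [-0.6, 1.3], [0.6, 0.8], [1.8, -1.8]]
pegA? top [0.5303 0.1145] stand mm [-25.4 -20.7]
pegB? top [0.4954 0.1701] stand mm [25.2 21.2]
peg far scene [0.4969 0.1718] stand mm [27.  19.9]
peg near scene [0.5336 0.1145] stand mm [-24.9 -24. ]
tab edge1 [ 0.499  -0.0942] stand mm [-236.4  -17.3]
tab edge2 [ 0.4642 -0.089 ] stand mm [-235.8   18. ]
bolt top [ 0.5512 -0.0285] stand mm [-164.4  -60.4]
socket top [ 0.4365 -0.0264] stand mm [-177.5   53.7]
spacer [0.5743 0.1998] stand mm [ 65.  -53.1]
sc corner near [ 0.5655 -0.1134] stand mm [-246.7  -85.7]
sc corner R [0.6092 0.2207] stand mm [ 90.3 -84.9]
sc corner L [ 0.4102 -0.0922] stand mm [-246.1   71. ]
tab scene: top edges
t [ 0.4684 -0.0892] stand mm [-235.5   13.7]
t [ 0.5113 -0.1044] stand mm [-244.9  -30.8]
```

```bash
cat > g.py <<'E'
from h import *
import sys
s=np.load('st.npz');r,o,th=s['r'],s['o'],s['th']
b=ctrl.get_obs();p=np.array(b['tool_pos']);Q=R.from_rotvec(b['tool_rot']).as_matrix()
print('t',b['t'],'stand mm',((p[:2]-o)@r*1e3).round(1),'z',(p[2]*1e3).round(1),'F stand',(np.array(b['contact_force'])[:2]@r).round(1),'toolx in stand deg',np.degrees(np.arctan2(Q[1,0],Q[0,0])-th).round(1),'q6',b['q'][5].round(2),'op',round(b['opening'],4))
for a in sys.argv[1:]:
    x,y,z=map(float,a.split(','))
    w=r@np.array([x,y])/1e3+o
    print(a,'-> offset',(Q.T@(np.r_[w,z/1e3]-p)*1e3).round(1))
E
python3 g.py -60,-28,200 -60,-28,95 ; python3 -c "
from h import *
print(R.from_rotvec(ctrl.get_obs()['tool_rot']).as_matrix().round(3))"
```

```text
t 0.2 stand mm [395.2 330.8] z 200.5 F stand [-0.1 -0.4] toolx in stand deg 75.2 q6 -0.12 op 0.0853
-60,-28,200 -> offset [-462.9 -348.8    0.9]
-60,-28,95 -> offset [-462.9 -348.7  105.9]
[[-0.925  0.38  -0.001]
 [ 0.38   0.925 -0.001]
 [ 0.    -0.001 -1.   ]]
```

```bash
R='x'; python3 -m handwheel '[{"gripper":1,"offset":[-55,-40,0],"rotation":[0,0,0.16]},{"gripper":1,"offset":[-110,-80,0],"rotation":[0,0,0.33]},{"gripper":1,"offset":[-160,-120,0],"rotation":[0,0,0.49]},{"gripper":1,"offset":[-210,-160,0],"rotation":[0,0,0.66]},{"gripper":1,"offset":[-260,-200,0],"rotation":[0,0,0.82]},{"gripper":1,"offset":[-310,-235,0],"rotation":[0,0,0.98]},{"gripper":1,"offset":[-355,-270,0],"rotation":[0,0,1.15]},{"gripper":1,"offset":[-400,-300,0],"rotation":[0,0,1.312]}]' 30; python3 g.py -58,-28,180 -58,-28,95
```

```text
t: 1.2
tool_pos: [0.494, 0.1469, 0.2014]
tool_rot: [2.368, 2.065, 0.001]
contact_force: [0.9, 1.0, 0.4]
opening: 0.0001
grip_force: 0.0
t 1.2 stand mm [ 1.9 19.5] z 201.4 F stand [ 1.1 -0.8] toolx in stand deg -0.2 q6 0.28 op 0.0001
-58,-28,180 -> offset [-59.7  47.7  21.4]
-58,-28,95 -> offset [-59.8  47.7 106.4]
```

```bash
python3 -m handwheel '[{"gripper":1,"offset":[-30,24,0],"rotation":[0,0,0]},{"gripper":1,"offset":[-60,48,0],"rotation":[0,0,0]},{"gripper":1,"offset":[-60,48,0],"rotation":[0,0,0]},{"gripper":1,"offset":[-60,48,40],"rotation":[0,0,0]},{"gripper":1,"offset":[-60,48,70],"rotation":[0,0,0]},{"gripper":1,"offset":[-60,48,95],"rotation":[0,0,0]},{"gripper":1,"offset":[-60,48,105],"rotation":[0,0,0]},{"gripper":1,"offset":[-60,48,105],"rotation":[0,0,0]}]'; python3 g.py -25,-28,95; python3 - <<'E'
from h import *
b=ctrl.get_image('scene')['image'][150:310,265:425,::-1]
a=ctrl.get_image('top')['image'][190:290,200:300,::-1]
z=lambda i:cv2.resize(i,(400,400),interpolation=cv2.INTER_CUBIC)
cv2.imwrite('pics/p1.png',np.hstack([z(a),z(b)]))
E
```

```text
t: 2.2
tool_pos: [0.5326, 0.0835, 0.0959]
tool_rot: [-2.361, -2.072, 0.001]
contact_force: [-0.4, 0.3, 0.8]
opening: 0.0
grip_force: 0.0
t 2.2 stand mm [-55.8 -27.1] z 95.9 F stand [0.3 0.5] toolx in stand deg 0.1 q6 0.15 op 0.0
-25,-28,95 -> offset [30.8  1.   0.9]
```

View pics/p1.png

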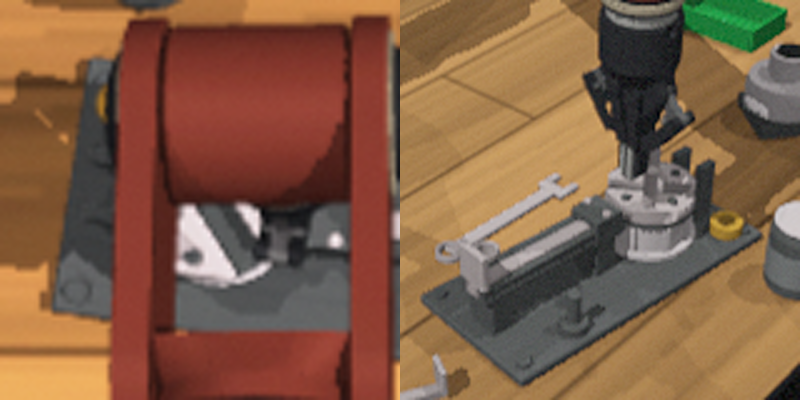

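The closed fingers stand just on the bar side of the near peg, clear of the guide. I'll push along +x now, a little short of the full travel.

```bash
python3 -m handwheel '[{"gripper":1,"offset":[6,1,1],"rotation":[0,0,0]},{"gripper":1,"offset":[12,1,1],"rotation":[0,0,0]},{"gripper":1,"offset":[18,1,1],"rotation":[0,0,0]},{"gripper":1,"offset":[23,1,1],"rotation":[0,0,0]},{"gripper":1,"offset":[28,1,1],"rotation":[0,0,0]},{"gripper":1,"offset":[32,1,1],"rotation":[0,0,0]},{"gripper":1,"offset":[35,1,1],"rotation":[0,0,0]},{"gripper":1,"offset":[35,1,1],"rotation":[0,0,0]}]'; python3 g.py
python3 -m handwheel '[{"gripper":1,"offset":[-10,0,0],"rotation":[0,0,0]},{"gripper":1,"offset":[-20,0,0],"rotation":[0,0,0]},{"gripper":1,"offset":[-20,0,-40],"rotation":[0,0,0]},{"gripper":1,"offset":[-20,0,-100],"rotation":[0,0,0]},{"gripper":1,"offset":[-75,0,-100],"rotation":[0,0,0]},{"gripper":1,"offset":[-130,0,-100],"rotation":[0,0,0]},{"gripper":1,"offset":[-185,-15,-100],"rotation":[0,0,0]},{"gripper":1,"offset":[-240,-27,-100],"rotation":[0,0,0]}]'; python3 g.py -260,0,190 -260,0,83;python3 - <<'E'
from h import *
a=ctrl.get_image('top')['image'][195:295,200:365,::-1]
cv2.imwrite('pics/p2.png',cv2.resize(a,None,fx=4.8,fy=4.8,interpolation=cv2.INTER_CUBIC))
E
```

```text
t: 3.3
tool_pos: [0.5387, 0.1177, 0.0953]
tool_rot: [-2.362, -2.072, 0.0]
contact_force: [-0.4, 0.8, 0.5]
opening: -0.0002
grip_force: 0.0
t 3.3 stand mm [-21.1 -28.6] z 95.3 F stand [0.7 0.5] toolx in stand deg 0.1 q6 0.21 op -0.0002
t: 4.3
tool_pos: [0.4794, -0.119, 0.1954]
tool_rot: [2.362, 2.07, 0.0]
contact_force: [-0.1, -0.5, 0.3]
opening: 0.0
grip_force: 0.0
t 4.3 stand mm [-263.6   -1.1] z 195.4 F stand [-0.5  0. ] toolx in stand deg 0.0 q6 -0.26 op 0.0
-260,0,190 -> offset [ 3.6 -1.1  5.4]
-260,0,83 -> offset [  3.6  -1.2 112.4]
```

View pics/p2.png

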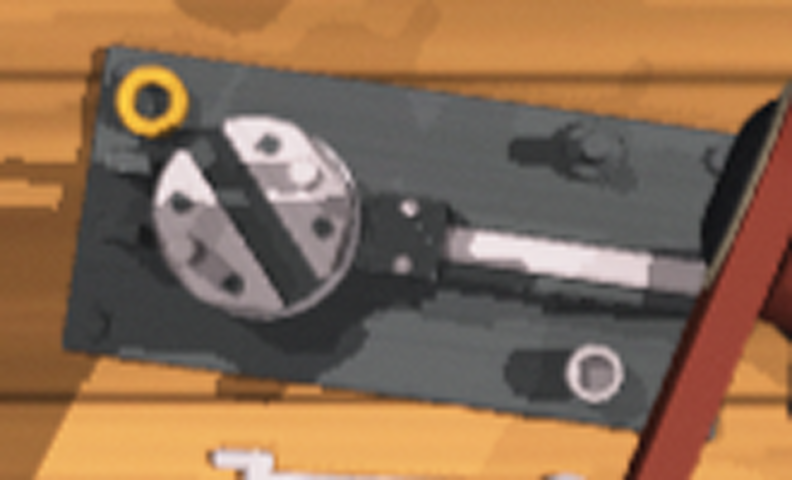

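```bash
python3 - <<'E'
from h import *
import cv2
def proj(d,w):
    f=240/np.tan(np.radians(d['fovy']/2))
    c=R.from_rotvec(d['attitude']).inv().apply(np.array(w)-d['xyz'])
    return np.array([d['cx']+f*c[0]/-c[2], d['cy']-f*c[1]/-c[2]])
d=ctrl.get_image('scene');t=ctrl.get_image('top')
print('p1 TCP in p1.png scene', (proj(d,[.5326,.0835,.0959])-[265,150])*2.5+[400,0])
print('p1 TCP in top half', (proj(t,[.5326,.0835,.0959])-[200,190])*4)
b=ctrl.get_obs();u=proj(d,b['tool_pos']);print('now',u)
x,y=int(u[0])-70,int(u[1])-60
i=d['image'][y:y+120,x:x+140,::-1].copy()
i=cv2.resize(i,None,fx=4,fy=4,interpolation=cv2.INTER_CUBIC)
c=((u-[x,y]+.5)*4-.5).astype(int);cv2.circle(i,tuple(map(int,c)),3,(0,0,255),-1)
cv2.imwrite('pics/p3.png',i)
E
```

```text
p1 TCP in p1.png scene [628.59486329 200.00359361]
p1 TCP in top half [307.02026451 163.1966043 ]
now [280.57751529 224.91929797]
```

View pics/p3.png

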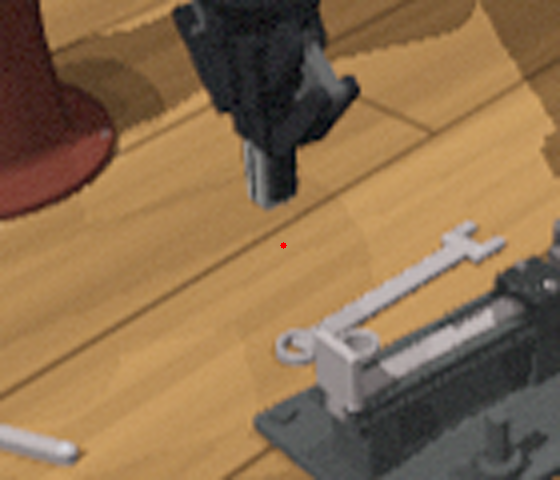

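```bash
python3 - <<'E'
from h import *
def proj(d,w):
    f=240/np.tan(np.radians(d['fovy']/2))
    c=R.from_rotvec(d['attitude']).inv().apply(np.array(w)-d['xyz'])
    return np.array([d['cx']+f*c[0]/-c[2], d['cy']-f*c[1]/-c[2]])
d=ctrl.get_image('scene');t=ctrl.get_image('top')
b=ctrl.get_obs();now=b['tool_pos'];w0=[.2371,.5775,.2]
out=[]
for im,u,s,Q in((cv2.imread('pics/scene0.png'),proj(d,w0),60,w0),(cv2.imread('pics/top0.png'),proj(t,w0),60,w0),(t['image'][:,:,::-1],proj(t,now),60,now),(cv2.imread('pics/top0.png'),proj(t,[0,0,0.02]),60,now)):
    print(u)
    x=int(np.clip(u[0]-s,0,640-2*s));y=int(np.clip(u[1]-s,0,480-2*s))
    i=cv2.resize(im[y:y+2*s,x:x+2*s].copy(),(300,300),interpolation=cv2.INTER_CUBIC)
    c=((u-[x,y]+.5)*2.5).astype(int);cv2.circle(i,(int(c[0]),int(c[1])),3,(0,255,0),-1);out.append(i)
cv2.imwrite('pics/p4.png',np.vstack([np.hstack(out[:2]),np.hstack(out[2:])]))
E
```

```text
[377.56964799 105.38069997]
[ 36.5936611  367.00073576]
[367.44826111 252.23883756]
[311.81120509 453.19482944]
```

View pics/p4.png

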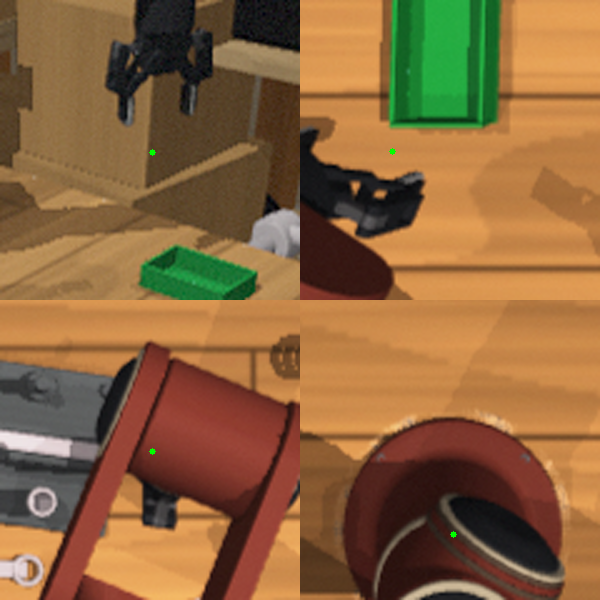

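The disc has not moved: its pegs are still at (302,175) and (190,250). In all the views the real fingertips show about 27 mm higher than the reported TCP, so they passed over the peg. I'll go lower, checking force on the way down.

```bash
python3 g.py -57,-28,195; python3 -m handwheel '[{"gripper":1,"offset":[50,7,0],"rotation":[0,0,0]},{"gripper":1,"offset":[105,14,0],"rotation":[0,0,0]},{"gripper":1,"offset":[160,21,0],"rotation":[0,0,0]},{"gripper":1,"offset":[206,27,0],"rotation":[0,0,0]},{"gripper":1,"offset":[206,27,50],"rotation":[0,0,0]},{"gripper":1,"offset":[206,27,95],"rotation":[0,0,0]},{"gripper":1,"offset":[206,27,112],"rotation":[0,0,0]},{"gripper":1,"offset":[206,27,115],"rotation":[0,0,0]}]'; python3 g.py -57,-28,68
```

```text
t 4.55 stand mm [-261.5   -1.9] z 195.3 F stand [ 1.  -0.1] toolx in stand deg 0.0 q6 -0.26 op 0.0001
-57,-28,195 -> offset [204.5  26.1   0.4]
t: 5.55
tool_pos: [0.5337, 0.0846, 0.0796]
tool_rot: [-2.36, -2.072, 0.002]
contact_force: [0.9, 0.5, 1.5]
opening: -0.0003
grip_force: 0.0
t 5.55 stand mm [-54.5 -28.1] z 79.6 F stand [ 0.6 -0.8] toolx in stand deg 0.1 q6 0.15 op -0.0003
-57,-28,68 -> offset [-2.5 -0.1 11.6]
```

```bash
python3 -m handwheel '[{"gripper":1,"offset":[0,0,2],"rotation":[0,0,0]},{"gripper":1,"offset":[0,0,4],"rotation":[0,0,0]},{"gripper":1,"offset":[0,0,6],"rotation":[0,0,0]},{"gripper":1,"offset":[0,0,8],"rotation":[0,0,0]},{"gripper":1,"offset":[0,0,9],"rotation":[0,0,0]},{"gripper":1,"offset":[4,0,9],"rotation":[0,0,0]},{"gripper":1,"offset":[8,0,9],"rotation":[0,0,0]},{"gripper":1,"offset":[12,0,9],"rotation":[0,0,0]}]';python3 g.py
python3 -m handwheel '[{"gripper":1,"offset":[3,0,0],"rotation":[0,0,0]},{"gripper":1,"offset":[6,0,0],"rotation":[0,0,0]},{"gripper":1,"offset":[9,0,0],"rotation":[0,0,0]},{"gripper":1,"offset":[11,0,0],"rotation":[0,0,0]},{"gripper":1,"offset":[13,0,0],"rotation":[0,0,0]},{"gripper":1,"offset":[15,0,0],"rotation":[0,0,0]},{"gripper":1,"offset":[17,0,0],"rotation":[0,0,0]},{"gripper":1,"offset":[19,0,0],"rotation":[0,0,0]}]'; python3 g.py
```

```text
t: 6.55
tool_pos: [0.5359, 0.0959, 0.0714]
tool_rot: [2.361, 2.071, -0.0]
contact_force: [-0.4, -6.6, 1.1]
opening: -0.0003
grip_force: 4.1
t 6.55 stand mm [-43.  -28.7] z 71.4 F stand [-6.6 -0.5] toolx in stand deg 0.1 q6 0.17 op -0.0003
t: 7.55
tool_pos: [0.5406, 0.1124, 0.0725]
tool_rot: [2.358, 2.066, 0.001]
contact_force: [3.2, -6.5, 1.2]
opening: -0.0001
grip_force: 3.2
t 7.55 stand mm [-26.1 -31.2] z 72.5 F stand [-6.  -4.1] toolx in stand deg 0.0 q6 0.21 op -0.0001
```

```bash
python3 -m handwheel '[{"gripper":1,"offset":[2,0,0],"rotation":[0,0,0]},{"gripper":1,"offset":[4,0,0],"rotation":[0,0,0]},{"gripper":1,"offset":[6,0,0],"rotation":[0,0,0]},{"gripper":1,"offset":[7,0,0],"rotation":[0,0,0]},{"gripper":1,"offset":[8,0,0],"rotation":[0,0,0]},{"gripper":1,"offset":[8,0,0],"rotation":[0,0,0]},{"gripper":1,"offset":[8,0,0],"rotation":[0,0,0]},{"gripper":1,"offset":[8,0,0],"rotation":[0,0,0]}]';python3 g.py
python3 -m handwheel '[{"gripper":1,"offset":[-10,0,0],"rotation":[0,0,0]},{"gripper":1,"offset":[-20,0,0],"rotation":[0,0,0]},{"gripper":1,"offset":[-20,0,-60],"rotation":[0,0,0]},{"gripper":1,"offset":[-20,0,-110],"rotation":[0,0,0]},{"gripper":1,"offset":[-75,-7,-110],"rotation":[0,0,0]},{"gripper":1,"offset":[-130,-14,-110],"rotation":[0,0,0]},{"gripper":1,"offset":[-185,-21,-110],"rotation":[0,0,0]},{"gripper":1,"offset":[-240,-28,-110],"rotation":[0,0,0]}]'; python3 g.py -258,0,190 -258,0,60;python3 - <<'E'
from h import *
a=ctrl.get_image('top')['image'][195:295,200:365,::-1]
cv2.imwrite('pics/p5.png',cv2.resize(a,None,fx=4.8,fy=4.8,interpolation=cv2.INTER_CUBIC))
E
```

```text
t: 8.55
tool_pos: [0.5394, 0.1224, 0.0715]
tool_rot: [2.362, 2.071, -0.0]
contact_force: [1.2, -4.2, 2.2]
opening: -0.0003
grip_force: 1.9
t 8.55 stand mm [-16.4 -28.8] z 71.5 F stand [-4.  -1.8] toolx in stand deg 0.1 q6 0.22 op -0.0003
t: 9.55
tool_pos: [0.4791, -0.1132, 0.1809]
tool_rot: [-2.361, -2.071, -0.001]
contact_force: [0.6, -0.4, 0.5]
opening: 0.0
grip_force: 0.0
t 9.55 stand mm [-257.8    0. ] z 180.9 F stand [-0.3 -0.6] toolx in stand deg 0.1 q6 -0.25 op 0.0
-258,0,190 -> offset [-0.2  0.  -9.1]
-258,0,60 -> offset [ -0.3   0.  120.9]
```

View pics/p5.png

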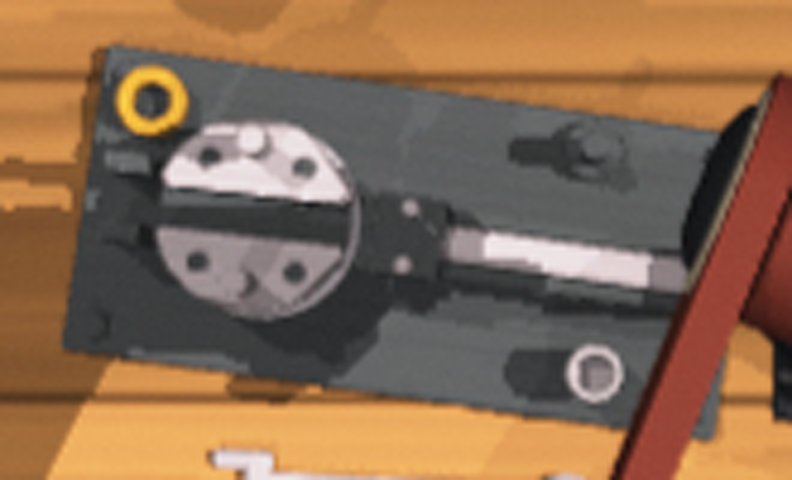

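The slot now lies along the bar within about 2°: its edges slope 5–6° in the picture, against 7.6–8.4° for the plate and bar. Next I'll lower the fingers behind the tab and push.

```bash
python3 -m handwheel '[{"gripper":1,"offset":[-1,0,40],"rotation":[0,0,0]},{"gripper":1,"offset":[-1,0,80],"rotation":[0,0,0]},{"gripper":1,"offset":[-1,0,105],"rotation":[0,0,0]},{"gripper":1,"offset":[-1,0,117],"rotation":[0,0,0]},{"gripper":1,"offset":[-1,0,118],"rotation":[0,0,0]},{"gripper":1,"offset":[3,0,118],"rotation":[0,0,0]},{"gripper":1,"offset":[8,0,118],"rotation":[0,0,0]},{"gripper":1,"offset":[14,0,118],"rotation":[0,0,0]}]';python3 g.py
```

```text
t: 10.6
tool_pos: [0.4831, -0.0985, 0.0647]
tool_rot: [2.359, 2.069, 0.0]
contact_force: [-0.3, -2.9, 2.8]
opening: -0.0001
grip_force: 1.9
t 10.6 stand mm [-242.7   -2.1] z 64.7 F stand [-2.9 -0.1] toolx in stand deg 0.1 q6 -0.22 op -0.0001
```

```bash
python3 -m handwheel '[{"gripper":1,"offset":[5,-1,0],"rotation":[0,0,0]},{"gripper":1,"offset":[10,-2,0],"rotation":[0,0,0]},{"gripper":1,"offset":[14,-2,0],"rotation":[0,0,0]},{"gripper":1,"offset":[18,-2,0],"rotation":[0,0,0]},{"gripper":1,"offset":[22,-2,0],"rotation":[0,0,0]},{"gripper":1,"offset":[26,-2,0],"rotation":[0,0,0]},{"gripper":1,"offset":[30,-2,0],"rotation":[0,0,0]},{"gripper":1,"offset":[34,-2,0],"rotation":[0,0,0]}]';python3 g.py
python3 -m handwheel '[{"gripper":1,"offset":[6,0,0],"rotation":[0,0,0]},{"gripper":1,"offset":[12,0,0],"rotation":[0,0,0]},{"gripper":1,"offset":[18,0,0],"rotation":[0,0,0]},{"gripper":1,"offset":[24,0,0],"rotation":[0,0,0]},{"gripper":1,"offset":[30,0,0],"rotation":[0,0,0]},{"gripper":1,"offset":[36,0,0],"rotation":[0,0,0]},{"gripper":1,"offset":[42,0,0],"rotation":[0,0,0]},{"gripper":1,"offset":[48,0,0],"rotation":[0,0,0]}]';python3 g.py -114,0,63
```

```text
t: 11.6
tool_pos: [0.4856, -0.0646, 0.0643]
tool_rot: [2.36, 2.069, 0.001]
contact_force: [0.8, -5.8, 2.8]
opening: -0.0001
grip_force: 2.8
t 11.6 stand mm [-2.088e+02 -1.000e-01] z 64.3 F stand [-5.6 -1.5] toolx in stand deg 0.1 q6 -0.15 op -0.0001
t: 12.6
tool_pos: [0.4919, -0.017, 0.0643]
tool_rot: [2.36, 2.069, 0.001]
contact_force: [1.4, -7.3, 3.6]
opening: -0.0
grip_force: 3.0
t 12.6 stand mm [-160.8   -0. ] z 64.3 F stand [-7.1 -2.3] toolx in stand deg 0.1 q6 -0.05 op -0.0
-114,0,63 -> offset [46.8  0.   1.2]
```

Moving smoothly through the slot. I'll push on to just short of home, then finish gently.

```bash
python3 -m handwheel '[{"gripper":1,"offset":[6,0,0],"rotation":[0,0,0]},{"gripper":1,"offset":[12,0,0],"rotation":[0,0,0]},{"gripper":1,"offset":[18,0,0],"rotation":[0,0,0]},{"gripper":1,"offset":[24,0,0],"rotation":[0,0,0]},{"gripper":1,"offset":[30,0,0],"rotation":[0,0,0]},{"gripper":1,"offset":[36,0,0],"rotation":[0,0,0]},{"gripper":1,"offset":[40,0,0],"rotation":[0,0,0]},{"gripper":1,"offset":[42,0,0],"rotation":[0,0,0]}]';python3 g.py
python3 -m handwheel '[{"gripper":1,"offset":[1,0,0],"rotation":[0,0,0]},{"gripper":1,"offset":[2,0,0],"rotation":[0,0,0]},{"gripper":1,"offset":[3,0,0],"rotation":[0,0,0]},{"gripper":1,"offset":[4,0,0],"rotation":[0,0,0]},{"gripper":1,"offset":[4,0,0],"rotation":[0,0,0]},{"gripper":1,"offset":[4,0,0],"rotation":[0,0,0]},{"gripper":1,"offset":[4,0,0],"rotation":[0,0,0]},{"gripper":1,"offset":[4,0,0],"rotation":[0,0,0]}]';python3 g.py
```

```text
t: 13.6
tool_pos: [0.4971, 0.0248, 0.0641]
tool_rot: [2.36, 2.07, 0.0]
contact_force: [1.7, -5.7, 3.3]
opening: 0.0004
grip_force: 2.9
t 13.6 stand mm [-118.7    0.3] z 64.1 F stand [-5.4 -2.4] toolx in stand deg 0.1 q6 0.03 op 0.0004
t: 14.6
tool_pos: [0.4974, 0.0287, 0.0639]
tool_rot: [2.361, 2.07, 0.0]
contact_force: [2.1, -5.3, 4.1]
opening: -0.0001
grip_force: 2.6
t 14.6 stand mm [-114.7    0.5] z 63.9 F stand [-5.  -2.8] toolx in stand deg 0.1 q6 0.04 op -0.0001
```

Still only sliding friction, so I'll continue in small steps until the force rises.

```bash
python3 -m handwheel '[{"gripper":1,"offset":[0.5,0,0],"rotation":[0,0,0]},{"gripper":1,"offset":[1,0,0],"rotation":[0,0,0]},{"gripper":1,"offset":[1.5,0,0],"rotation":[0,0,0]},{"gripper":1,"offset":[2,0,0],"rotation":[0,0,0]},{"gripper":1,"offset":[2.5,0,0],"rotation":[0,0,0]},{"gripper":1,"offset":[3,0,0],"rotation":[0,0,0]},{"gripper":1,"offset":[3,0,0],"rotation":[0,0,0]},{"gripper":1,"offset":[3,0,0],"rotation":[0,0,0]}]';python3 g.py
```

```text
t: 15.6
tool_pos: [0.4976, 0.0301, 0.064]
tool_rot: [2.359, 2.069, -0.004]
contact_force: [-0.4, -10.6, 5.5]
opening: 0.0003
grip_force: 5.5
t 15.6 stand mm [-113.4    0.5] z 64.0 F stand [-10.6  -1. ] toolx in stand deg 0.1 q6 0.05 op 0.0003
```

```bash
python3 -m handwheel '[{"gripper":1,"offset":[1,0,0],"rotation":[0,0,0]},{"gripper":1,"offset":[2,0,0],"rotation":[0,0,0]},{"gripper":1,"offset":[3,0,0],"rotation":[0,0,0]},{"gripper":1,"offset":[3,0,0],"rotation":[0,0,0]},{"gripper":1,"offset":[3,0,0],"rotation":[0,0,0]},{"gripper":1,"offset":[3,0,0],"rotation":[0,0,0]},{"gripper":1,"offset":[3,0,0],"rotation":[0,0,0]},{"gripper":1,"offset":[3,0,0],"rotation":[0,0,0]}]';python3 g.py
python3 -m handwheel '[{"gripper":1,"offset":[-8,0,0],"rotation":[0,0,0]},{"gripper":1,"offset":[-20,0,0],"rotation":[0,0,0]},{"gripper":1,"offset":[-20,0,-50],"rotation":[0,0,0]},{"gripper":1,"offset":[-20,0,-105],"rotation":[0,0,0]},{"gripper":1,"offset":[-75,0,-120],"rotation":[0,0,0]},{"gripper":1,"offset":[-130,0,-120],"rotation":[0,0,0]},{"gripper":1,"offset":[-185,0,-120],"rotation":[0,0,0]},{"gripper":1,"offset":[-240,0,-120],"rotation":[0,0,0]}]'; python3 g.py; python3 - <<'E'
from h import *
z=lambda i:cv2.resize(i,(400,400),interpolation=cv2.INTER_CUBIC)
a=ctrl.get_image('top')['image'][195:295,205:305,::-1];b=ctrl.get_image('scene')['image'][180:300,290:410,::-1]
cv2.imwrite('pics/p6.png',np.hstack([z(a),z(b)]))
E
```

```text
t: 16.6
tool_pos: [0.4976, 0.0299, 0.064]
tool_rot: [2.355, 2.066, -0.013]
contact_force: [-2.4, -22.1, 5.7]
opening: 0.0002
grip_force: 10.9
t 16.6 stand mm [-113.5    0.6] z 64.0 F stand [-22.2  -0.6] toolx in stand deg 0.1 q6 0.05 op 0.0002
t: 17.6
tool_pos: [0.4655, -0.2037, 0.1828]
tool_rot: [-2.361, -2.071, -0.002]
contact_force: [1.3, -0.7, -0.7]
opening: -0.0002
grip_force: 0.0
t 17.6 stand mm [-349.3    1.5] z 182.8 F stand [-0.5 -1.4] toolx in stand deg 0.1 q6 -0.43 op -0.0002
```

View pics/p6.png

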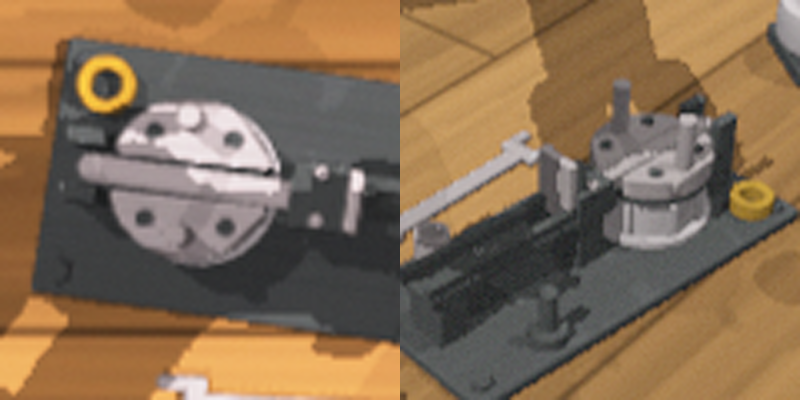

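The bar runs through the slot with its nose between the keeper posts (left panel, about (90,165)). The tab is against the guide, where the push met a hard stop at 22 N. The hand is clear.

```bash
python3 -c "
from station import ctrl
print(ctrl.finish_job())"
```

```text
the job is handed in; nothing more can be done
None
```

The shaft is locked: the slot is in line, the bar is through it with its tab hard against the guide, the hand is clear, and the job is handed in (no verdict was returned).

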